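Set an anti-tarnish canister lid to its airing position

ROBOT

A 7-joint arm with a two-finger parallel gripper is mounted at the origin on the work surface. World frame = base frame: x ahead of the robot, y to its left, z up, the work surface at z = 0. Lengths are in m, angles in degrees, forces in N, time in s.
With the tool pointing down it reaches from about 0.35 to 0.9 m from the base axis. Payload 19.9 kg.
Tool frame: the origin (TCP) lies on the front face of the gripper's body, between the roots of the fingers; the fingertips stand 73 mm ahead of it and the grasp point (between the pads) lies 54 mm ahead of it; z points along the fingers, y is the line along which they close (so a half turn about z gives the same grasp; the last joint's range is limited). The gripper opens to 85 mm and grips with 20 to 120 N. Pads are 22 mm wide; open, the fingers measure 114 mm over their backs; the gripper's body (76 mm by 85 mm) begins 54 mm behind the grasp point. The pads swing forward as they close: fully open they stand 13 mm farther back than shut.
Start: joints at [-71.763, 23.915, -0.59, 92.452, 0.269, 63.638, -3.037], TCP at [0.22, 0.585, 0.304] pointing down, gripper open.
Joint ranges: [-161.28, 161.28], [-22.2, 115.67], [-73.04, 71.86], [3.21, 147.25], [-68.34, 248.33], [10.77, 114.83], [-161.83, 161.83]. Speed limits (degrees/s): [108.29, 108.29, 136.94, 136.94, 172.46, 172.46, 172.46].

INTERFACE

Orientations are given as a 3x3 rotation matrix whose columns are the frame's x, y, z axes.
In Python, from bench import sensors, viewer, r gives the robot as it stands.
- The arm moves only by the tool carry_out, never from a script. Its argument "commands" is a list of rows, each a list of 7 numbers: the turn, a rotation vector about the tool's x, y, z in rad, then the shift along the tool's x, y, z in mm, then the opening, from 0 (shut) to 1 (fully open). In form: [[rx, ry, rz, x, y, z, grip], ...]. A call has 1 to 5 rows; each row shifts and turns the commanded pose from where the row before left it, along the tool's axes as they then stand; what a row does not reach is not made up. A row lasts 1/12 s, in which the tool goes at most 41.7 mm and 7.16 degrees, less where a joint would pass 70% of its speed; a pose out of reach is approached as far as the arm can. A call is refused whole if a number of a shift passes 41.7 or a number of a turn 0.125, either way. A call with a gripper value outside its range is refused whole. The fingers move at their own pace and stop on an object; the grip force is fixed at half the most. Time passes only in rows, so rows that do not move let the fingers close. It gives the time, the measured TCP pose, the force, the opening and the grip force at its end, in the units of the state.
- sensors.get_state(): the state, without advancing time (a new reading comes with each control period).
- viewer.grab_frame(name): name is "scene" or "side" or "wrist"; returns (picture, depth): 420x560x3 uint8, blue, green, red; 420x560 float32, m along the optical axis (not along the pixel's ray), 0 where there is no reading.
- viewer.camera_model(name): a dict with "mtx" (3x3 intrinsics, pixels), "dist" ([k1, k2, p1, p2, k3] as OpenCV has them; the pictures are not rectified), "rvec" (rotation vector, rad) and "tvec" (3), from world to camera coordinates, as OpenCV has them. Camera axes: x right, y down, z forward; pixel columns grow to the right and rows downward; lengths in m; the calibration is good to about 2 mm. A picture is of the moment at which its call begins: read the wrist's pose just before it. camera_model takes no time and is no camera call; for the wrist camera it gives the pose at the moment of the call.
- r.finish_job(): hands the job in; it is judged then, once.
Trained networks look in the newest picture that a camera, given by its name, has taken for a name from the list of things; names that differ only in an ending like _2 or _b are one class to them, and where a whole thing is asked for, a point or a joint stands for the part that bears it (a point fixed in the world has none). Each returns a list of dicts, best first, with "score" (0 to 1); they miss things now and then, are a little off and sometimes report something else, mostly with a low value. They report only what shows in the picture. A call takes as long as a camera call. They do not tell look-alikes from the thing itself.
- viewer.find_in(camera, thing): "point" ([column, row] as shares, 0 to 1, of the picture: columns of its width, rows of its height, amid what is visible of it).
- viewer.masks_of(camera, thing): "region" (420x560 bool, what is visible of it) and "point" ([column, row] as shares, 0 to 1, of the picture: columns of its width, rows of its height, amid what is visible of it).
- viewer.mark_of(camera, thing): "point" ([column, row] as shares, 0 to 1, of the picture: columns of its width, rows of its height: a listed point, or the origin of a listed thing).
The state is a dict: "time": time; "q": joint angles; "dq": joint speeds; "joint_torque": joint torques, N m; "tool_pos": TCP position; "tcp_rot": TCP orientation; "ft_force": force on the tool from outside, world axes, zero at the start; "wrist_torque": the same for the moment, N m; "width": finger opening in m; "gripper_force": force on a finger pad.
Only numpy, scipy, OpenCV 4.12 (cv2) and the standard library are available. Lean on these libraries where they do the work, as an engineer would, in place of code of your own. Each camera call takes 0.05 s, during which the arm holds its last target. There are 200 camera calls.

TASK

Get the bell-case anti-tarnish canister ready to air: press its propped-up copper inner plate down until it sits level, then put the lid in with its two lugs through the notches, fully down on the rim, and turn it clockwise (seen from above) until its white pointers stand at the green marks, halfway to the lock. Never turn it on towards the red marks where it clicks locked. Finish while still gripping the lid by its bar, holding it still at the green marks, and leave the bells and the other things on the table where they are.

Things in the scene. Friction and masses are not known exactly. Their poses are not given: they have to be found in the camera images.
- canister: Round grey canister fixed to the table: 116 mm across, 62 mm tall (foot 132 mm across, 12 mm high). Origin: centre of its underside; z up. Inside, a flat seat 41 mm above the origin carries the inner plate; the bore just above the seat is 75 mm across.
- mouth (a point): Centre of the canister's mouth at rim height (62 mm above its origin). The mouth is 75 mm across with an overhanging ring 5 mm thick; under the ring a channel 88 mm across and 10 mm tall takes the lid's lugs.
- notch (a point): White mark on the rim, 52 mm from the axis, on the canister's +x side; a second one on the -x side. Beside each lies a notch in the ring, about 20 mm wide, reaching 46 mm from the axis. The lid's lugs drop in there: lid x axis parallel to canister x axis, either way round. The lid then turns only clockwise seen from above (a stop blocks it about 5 degrees the other way).
- green_mark (a point): Green mark on the rim, 52 mm from the axis, 45 degrees clockwise (seen from above) of the +x white mark; a second one opposite. Half way to the lock: the lid's pointers must stop here. Only light friction up to about 60 degrees.
- red_mark (a point): Red mark on the rim, 90 degrees clockwise of the +x white mark; a second one opposite. Lid locked: not to be reached. From about 62 degrees two spring balls resist (the lock click); a hard stop lies at about 90 degrees.
- plate_center (a point): Centre (half-way up) of the loose copper inner plate, a disc 70 mm across, 5 mm thick, inside the canister; z is its face normal. At first the clip props up its canister +y side, about 9 degrees askew; level, this point is 43.5 mm above the canister's origin. Press it down from above with shut fingers, between its centre and its raised side.
- clip (a joint): Stiff steel clip hidden under the plate, 28 mm from the canister's axis on its +y side: 0 standing up 10 mm above the seat, 0.010 m pressed fully flush (the plate then lies level). It takes 3 N on the clip itself, that is about 6 N on the plate's centre, and stays where it is pushed.
- lid_grip (a point): Centre of the black grip bar on the loose lid (0.18 kg). Bar: 52 mm along lid x, 16 mm wide along y, 46 mm tall, on a blue flange 88 mm across, 5 mm thick. Below it a plug 70 mm across, 12 mm deep, with lugs at its foot at +x and -x, 13 mm wide, 5 mm tall, reaching 42 mm from the axis; white pointers at +x and -x. This point is 40 mm above the plug's underside; seated, 90 mm above the canister's origin.
- bell_a: Bystander, to be left alone: large brass handbell standing mouth down, 104 mm across, 180 mm tall with its black strap handle. Origin at the middle of its underside.
- bell_b: Bystander, to be left alone: middle brass handbell standing mouth down, 94 mm across, 165 mm tall. Origin at the middle of its underside.
- bell_c: Bystander, to be left alone: small brass handbell standing mouth down, 78 mm across, 140 mm tall. Origin at the middle of its underside.
- tin: Bystander, to be left alone: closed round tin with a blue label, 72 mm across, 55 mm tall. Origin at the middle of its underside.
- bottle: Bystander, to be left alone: small amber bottle, 44 mm across, 85 mm tall. Origin at the middle of its underside.
- wrench: Bystander, to be left alone: flat steel wrench, 140 mm long. Origin on its underside, near its middle; it lies along its x axis.
- brush: Bystander, to be left alone: brush lying flat, 170 mm long. Origin on its underside, near its middle; it lies along its x axis.
There are look-alikes about, which are no part of the job. What is shaped like the part that bears lid_grip but pink is not meant. There is more than one size of the part that bears plate_center; the job needs the larger.

How it is judged:
By the outcome, as a careful person would: the job done as asked, in the order asked, and still so for the second after the job is handed in, while the arm keeps its last pose, push and grip.
It also fails if it takes over 48 s, if anything falls off the work surface, if the arm or the gripper's body presses on something with over 40 N, if the wrist force passes 120 N, or if a joint passes its speed limit or range.

## Working session

There is one attempt and no reset: what is moved stays moved. The work goes in short steps, Python scripts to look and compute and a tool call to move; the robot and the scene stay as the last step left them, time stands still between calls to the robot, and variables do not carry over. Pictures are saved under pics/ and viewed, at most 10 in all, crops included, and the job is handed in when it is done.

Besides the shell and the picture viewer there is one more tool, called as name(argument=value, ...) on one line, values as JSON. carry_out: Moves the arm, as the interface text tells. Its arguments: {"type":"object","properties":{"commands":{"type":"array"}},"required":["commands"]}

```bash
mkdir -p pics; ls; cat > h.py <<'E'
import numpy as np, cv2
from bench import sensors, viewer, r
def cam(n):
    m=viewer.camera_model(n); R,_=cv2.Rodrigues(np.array(m["rvec"],float)); return np.array(m["mtx"],float),np.array(m["dist"],float),R,np.array(m["tvec"],float).ravel()
def ray(n,px,c=None):
    K,d,R,t=c or cam(n); u=cv2.undistortPoints(np.array([[px]],float),K,d)[0,0]
    return -R.T@t, R.T@np.array([u[0],u[1],1.0])
def at_z(n,px,z,c=None):
    o,v=ray(n,px,c); return o+v*(z-o[2])/v[2]
def at_d(n,px,depth,c=None):
    o,v=ray(n,px,c); return o+v*depth
def proj(n,P,c=None):
    K,d,R,t=c or cam(n); return cv2.projectPoints(np.array(P,float).reshape(-1,3),cv2.Rodrigues(R)[0],t,K,d)[0].reshape(-1,2)
def px(p): return [p[0]*560,p[1]*420]
E
python3 - <<'E'
from h import *
ims=[]
for n in ["scene","side","wrist"]:
    im,d=viewer.grab_frame(n); cv2.imwrite(f"pics/{n}0.png",im); np.save(f"{n}0.npy",d); ims.append(im)
    for t in ["canister","mouth","notch","green_mark","plate_center","lid_grip"]:
        for e in viewer.mark_of(n,t)[:3]:
            p=px(e["point"]); i,j=int(min(max(p[1],0),419)),int(min(max(p[0],0),559)); print(n,t,round(e["score"],2),np.round(p),np.round(at_d(n,p,d[i,j]),3))
print(sensors.get_state()["time"])
cv2.imwrite("pics/a.png",np.hstack(ims[:2])[:, :] if 0 else cv2.resize(np.hstack(ims[:2]),(800,300)))
E
```

```text
pics
scene canister 0.92 [283. 212.] [0.556 0.029 0.047]
scene mouth 0.78 [282. 202.] [0.526 0.038 0.055]
scene notch 0.56 [290. 214.] [0.578 0.04  0.054]
scene notch 0.2 [146. 301.] [ 0.673 -0.42   0.066]
scene green_mark 0.79 [273. 215.] [ 0.56  -0.007  0.055]
scene plate_center 0.82 [282. 201.] [0.52  0.041 0.052]
scene plate_center 0.61 [262. 181.] [ 0.374  0.037 -0.002]
scene lid_grip 0.96 [318. 154.] [0.398 0.233 0.056]
scene lid_grip 0.89 [341. 179.] [0.497 0.267 0.015]
scene lid_grip 0.73 [364. 152.] [0.44  0.389 0.034]
side canister 0.91 [304. 240.] [0.513 0.094 0.048]
side canister 0.62 [228. 199.] [ 0.764 -0.146  0.001]
side mouth 0.69 [305. 219.] [ 0.521 -0.     0.046]
side notch 0.94 [284. 222.] [0.566 0.05  0.063]
side green_mark 0.78 [293. 208.] [ 0.568 -0.129 -0.001]
side plate_center 0.69 [305. 225.] [0.518 0.038 0.052]
side plate_center 0.69 [358. 244.] [0.39  0.02  0.003]
side lid_grip 0.68 [363. 291.] [0.383 0.247 0.052]
side lid_grip 0.68 [340. 353.] [0.42  0.406 0.062]
side lid_grip 0.6 [290. 293.] [0.517 0.269 0.046]
wrist lid_grip 0.72 [ 51. 403.] [0.208 0.523 0.296]
1.05
```

```bash
python3 - <<'E'
import cv2,numpy as np
a=cv2.imread("pics/scene0.png")[110:260,200:400]; b=cv2.imread("pics/side0.png")[170:380,230:430]
cv2.imwrite("pics/crop1.png",np.hstack([cv2.resize(a,(400,300),interpolation=2),cv2.resize(b,(400,420),interpolation=2)[:300]]) if 0 else np.vstack([cv2.resize(a,(400,300)),np.zeros((120,400,3),np.uint8)]) if 0 else np.hstack([np.vstack([cv2.resize(a,(400,300)),np.zeros((120,400,3),np.uint8)]),cv2.resize(b,(400,420))]))
E
```

```text
(no output)
```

View pics/scene0.png

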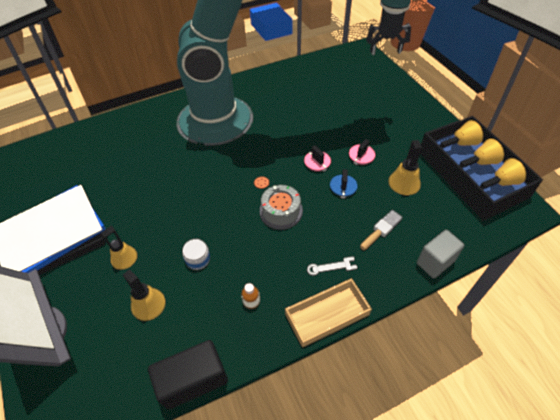

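View pics/crop1.png

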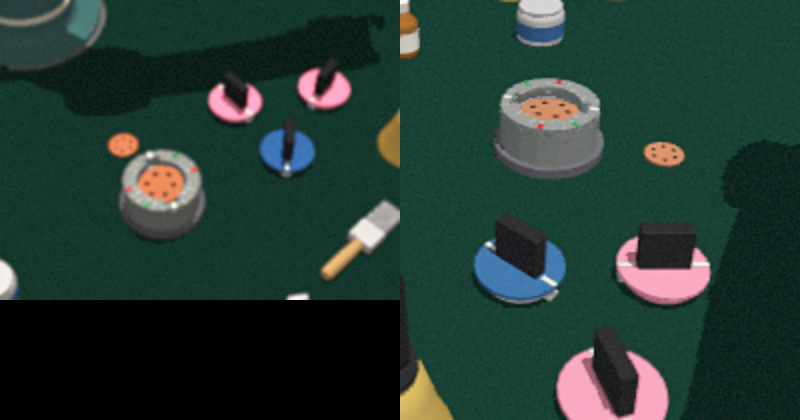

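Scene picture: canister (282,205) with its large plate; blue lid (342,183) is the wanted one. Look-alikes are the pink lids (317,160) and (362,153), and the small loose plate (262,182).

```bash
cat >> h.py <<'E'
def st():
    s=sensors.get_state(); return s,np.array(s["tool_pos"]),np.array(s["tcp_rot"])
E
python3 - <<'E'
from h import *
s,p,R=st(); print(s["time"],p.round(4),R.round(3).tolist())
f=lambda n,px,z:print(n,z,at_z(n,px,z).round(4))
f("scene",(283,212),0);f("scene",(282,202),.062);f("side",(304,240),0);f("side",(305,219),.062)
f("scene",(341,179),.04);f("side",(290,293),.04)
K,d,Rc,t=cam("wrist"); print("wrist cam in tool:",(R.T@(-Rc.T@t-p)).round(4),(R.T@Rc.T).round(3).tolist(),K.round(0).tolist())
E
```

```text
1.05 [0.2201 0.585  0.3038] [[-0.936, 0.352, 0.0], [0.352, 0.936, -0.0], [-0.0, -0.0, -1.0]]
scene 0 [0.5243 0.0426 0.    ]
scene 0.062 [0.5315 0.0366 0.062 ]
side 0 [0.5194 0.0239 0.    ]
side 0.062 [0.5188 0.0265 0.062 ]
scene 0.04 [0.5143 0.2545 0.04  ]
side 0.04 [0.5181 0.2629 0.04  ]
wrist cam in tool: [ 0.0684 -0.0003 -0.0695] [[0.001, -0.964, -0.268], [1.0, 0.001, 0.0], [0.0, -0.268, 0.964]] [[330.0, 0.0, 270.0], [0.0, 330.0, 209.0], [0.0, 0.0, 1.0]]
```

carry_out(commands=[[0,0,0,-30,-25.7,0,0],[0,0,0,-30,-25.7,0,0],[0,0,0,-30,-25.7,0,0],[0,0,0,-30,-25.7,0,0],[0,0,0,-30,-25.7,0,0]])

```text
time: 1.47
tool_pos: [0.3157, 0.4101, 0.304]
tcp_rot: [[-0.936, 0.352, 0.0], [0.352, 0.936, 0.0], [-0.0, 0.0, -1.0]]
ft_force: [1.6, 0.9, 0.6]
width: 0.0256
gripper_force: 0.0
```

carry_out(commands=[[0,0,0,-30,-25.7,0,0],[0,0,0,-30,-25.7,0,0],[0,0,0,-30,-25.7,0,0],[0,0,0,-30,-25.7,0,0],[0,0,0,-30,-25.7,0,0]])

```text
time: 1.88
tool_pos: [0.4109, 0.237, 0.3042]
tcp_rot: [[-0.936, 0.352, 0.0], [0.352, 0.936, 0.0], [-0.0, 0.001, -1.0]]
ft_force: [1.3, 0.2, 0.2]
width: -0.0001
gripper_force: 0.0
```

carry_out(commands=[[0,0,0,-30,-25.7,10,0],[0,0,0,-30,-25.7,10,0],[0,0,0,-30,-25.7,10,0],[0,0,0,-30,-25.7,10,0],[0,0,0,-30,-25.7,10,0]])

```text
time: 2.3
tool_pos: [0.5061, 0.0639, 0.2537]
tcp_rot: [[-0.936, 0.352, 0.001], [0.352, 0.936, 0.0], [-0.001, 0.0, -1.0]]
ft_force: [0.8, 0.7, 0.8]
width: 0.0
gripper_force: 0.0
```

```bash
python3 - <<'E'
from h import *
n="wrist"
im,d=viewer.grab_frame(n); c=cam(n); np.save("w1.npy",d); cv2.imwrite("pics/w1.png",im)
for t,z in [("mouth",.062),("notch",.062),("green_mark",.062),("red_mark",.062),("plate_center",.048)]:
    for e in viewer.mark_of(n,t)[:3]:
        p=px(e["point"]); print(t,round(e["score"],2),np.round(p),at_z(n,p,z,c).round(4))
s,p,R=st();print(s["time"],p.round(4),s["ft_force"])
E
```

```text
mouth 0.61 [181. 239.] [ 0.5095 -0.0236  0.062 ]
notch 0.63 [500. 127.] [0.5137 0.2393 0.062 ]
green_mark 0.88 [213. 279.] [ 0.5525 -0.0138  0.062 ]
plate_center 0.87 [185.  73.] [0.391  0.0318 0.048 ]
plate_center 0.82 [243. 225.] [0.5202 0.0268 0.048 ]
2.6 [0.5053 0.0666 0.2541] [ 0.37799041  0.80614218 -0.27737421]
```

View pics/w1.png

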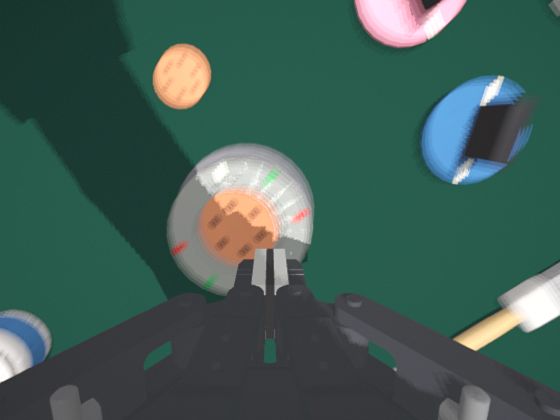

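The wrist view (blurred by motion) shows the canister at (240,222): white mark (221,171), greens (271,177) and (211,282), reds (300,215) and (177,248). The fingers hide the lower part. I'll back off slightly and look again.

carry_out(commands=[[0,0,0,-25,-15,0,0],[0,0,0,-25,-10,0,0],[0,0,0,0,0,0,0],[0,0,0,0,0,0,0],[0,0,0,0,0,0,0]])

```text
time: 3.02
tool_pos: [0.5431, 0.026, 0.254]
tcp_rot: [[-0.937, 0.351, -0.0], [0.351, 0.937, 0.0], [0.0, 0.0, -1.0]]
ft_force: [0.1, 0.5, -0.2]
width: 0.0001
gripper_force: 0.0
```

```bash
cat > can.py <<'E'
from h import *
n="wrist"
c=cam(n); im,d=viewer.grab_frame(n); s,p,R=st(); np.save("w.npy",d); cv2.imwrite("pics/w2.png",im)
hsv=cv2.cvtColor(im,cv2.COLOR_BGR2HSV)
o=at_z(n,(0,0),.062,c)
def blobs(m,name):
    k,l,stt,ce=cv2.connectedComponentsWithStats(m.astype(np.uint8))
    for i in range(1,k):
        if stt[i,4]>=12:
            w=at_z(n,ce[i],.062,c)
            if np.hypot(w[0]-.523,w[1]-.03)<.09: print(name,stt[i,4],ce[i].round(1),w.round(4),"depth z",round(float(at_d(n,ce[i],d[int(ce[i][1]),int(ce[i][0])],c)[2]),4))
H,S,V=cv2.split(hsv)
blobs(((H<6)|(H>174))&(S>140)&(V>60),"red"); blobs((H>45)&(H<80)&(S>110)&(V>110),"green"); blobs((S<35)&(V>200),"white")
# plate plane
ys,xs=np.where((H>4)&(H<18)&(S>100)&(d>0))
K,dd,Rc,t=c
u=cv2.undistortPoints(np.c_[xs,ys].astype(float)[:,None],K,dd)[:,0]
W=(np.c_[u,np.ones(len(u))]*d[ys,xs][:,None]-t)@Rc
k=(np.hypot(W[:,0]-.523,W[:,1]-.03)<.045)&(W[:,2]>.03)&(W[:,2]<.062)
W=W[k]
for _ in range(3):
    A=np.c_[W[:,:2]-W[:,:2].mean(0),np.ones(len(W))]; q=np.linalg.lstsq(A,W[:,2],rcond=None)[0]; rr=W[:,2]-A@q; W=W[abs(rr)<max(.002,2*rr.std())]
print("plate",len(W),W.mean(0).round(4),"slope",q.round(3),"tilt",np.degrees(np.hypot(q[0],q[1])).round(1),"up dir",np.degrees(np.arctan2(q[1],q[0])).round(0))
print(s["time"],p.round(4),s["ft_force"])
E
python3 can.py
```

```text
red 76 [334.1 153.2] [0.5219 0.0877 0.062 ] depth z 0.0631
red 80 [207.  187.7] [ 0.5123 -0.0165  0.062 ] depth z 0.0621
green 66 [303.9 111. ] [0.4836 0.0758 0.062 ] depth z 0.0622
green 68 [238.6 224.9] [ 0.5505 -0.0044  0.062 ] depth z 0.0617
white 6941 [282.4 152.4] [0.5071 0.0501 0.062 ] depth z 0.055
white 78 [307.  179.3] [0.534  0.0612 0.062 ] depth z 0.0562
white 58 [241.9 209.6] [0.5392 0.0031 0.062 ] depth z 0.0624
plate 4985 [0.5159 0.0343 0.0515] slope [0.017 0.168 0.051] tilt 9.7 up dir 84.0
3.0667 [0.543  0.0262 0.254 ] [-0.66977305  0.2378061  -0.46149018]
```

View pics/w2.png

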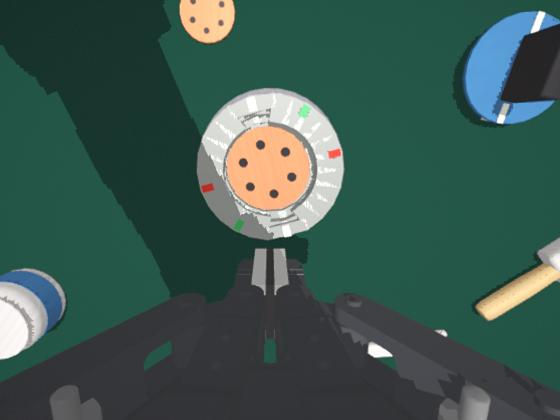

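The canister's centre is at (0.517, 0.036), and the red and green mark midpoints agree. Its yaw is about -5°. The plate's raised side is at +84°, which is canister +y. Pressing 17 mm towards that side.

carry_out(commands=[[0,0,0,32,16,0,0],[0,0,0,0,0,40,0],[0,0,0,0,0,40,0],[0,0,0,0,0,30,0],[0,0,0,0,0,0,0]])

```text
time: 3.48
tool_pos: [0.5162, 0.0519, 0.1396]
tcp_rot: [[-0.937, 0.35, -0.007], [0.35, 0.937, -0.001], [0.006, -0.004, -1.0]]
ft_force: [-1.9, -0.4, -1.1]
width: -0.0002
gripper_force: 0.0
```

carry_out(commands=[[0,0,0,0,0,6,0],[0,0,0,0,0,5,0],[0,0,0,0,0,4,0],[0,0,0,0,0,3,0],[0,0,0,0,0,0,0]])

```text
time: 3.9
tool_pos: [0.5196, 0.0511, 0.1265]
tcp_rot: [[-0.936, 0.352, 0.001], [0.352, 0.936, 0.0], [-0.001, 0.001, -1.0]]
ft_force: [0.3, 0.2, 1.4]
width: -0.0003
gripper_force: 0.5
```

carry_out(commands=[[0,0,0,0,0,3,0],[0,0,0,0,0,2,0],[0,0,0,0,0,1,0],[0,0,0,0,0,0,0]])

```text
time: 4.23
tool_pos: [0.5193, 0.051, 0.1199]
tcp_rot: [[-0.936, 0.352, 0.0], [0.352, 0.936, -0.0], [-0.0, 0.0, -1.0]]
ft_force: [-0.2, 0.2, 1.7]
width: -0.0002
gripper_force: 0.6
```

carry_out(commands=[[0,0,0,0,0,1,0],[0,0,0,0,0,1,0],[0,0,0,0,0,0,0]])

```text
time: 4.48
tool_pos: [0.5193, 0.051, 0.1186]
tcp_rot: [[-0.936, 0.352, 0.0], [0.352, 0.936, 0.0], [-0.0, 0.0, -1.0]]
ft_force: [-4.6, 0.8, 19.3]
width: 0.0001
gripper_force: 9.6
```

carry_out(commands=[[0,0,0,0,0,-40,0],[0,0,0,0,0,-40,0],[0,0,0,-20,0,-35,0],[0,0,0,0,0,0,0],[0,0,0,0,0,0,0]])

```text
time: 4.9
tool_pos: [0.5389, 0.0436, 0.2345]
tcp_rot: [[-0.936, 0.353, 0.003], [0.353, 0.936, 0.0], [-0.003, 0.002, -1.0]]
ft_force: [-1.6, -0.6, -0.4]
width: -0.0005
gripper_force: 0.0
```

```bash
python3 can.py | egrep 'plate|red|^[0-9]'
```

```text
red 81 [317.7 168.3] [0.5213 0.0879 0.062 ] depth z 0.0633
red 86 [183.  204.8] [ 0.5118 -0.0162  0.062 ] depth z 0.0623
plate 5388 [0.5151 0.0336 0.0456] slope [-0.    -0.001  0.046] tilt 0.1 up dir -94.0
4.95 [0.5378 0.0438 0.2329] [-1.17520726  1.09174049 -0.70717637]
```

The plate is level (0.1° tilt, top at z = 0.046). Next, the blue lid.

carry_out(commands=[[0,0,0,12,38,0,0.5],[0,0,0,12,39,0,1],[0,0,0,12,39,0,1],[0,0,0,12,39,0,1],[0,0,0,12,39,0,1]])

```text
time: 5.37
tool_pos: [0.5488, 0.2484, 0.2312]
tcp_rot: [[-0.936, 0.352, -0.003], [0.352, 0.936, -0.001], [0.002, -0.002, -1.0]]
ft_force: [1.1, -1.3, -0.4]
width: 0.0603
gripper_force: 0.0
```

carry_out(commands=[[0,0,0.115,0,0,0,1],[0,0,0.115,0,0,0,1],[0,0,0.115,0,0,0,1],[0,0,0,0,0,0,1],[0,0,0,0,0,0,1]])

```text
time: 5.78
tool_pos: [0.5493, 0.2465, 0.2316]
tcp_rot: [[-0.764, 0.645, -0.002], [0.645, 0.764, -0.001], [0.0, -0.002, -1.0]]
ft_force: [-0.4, -0.3, -0.0]
width: 0.0852
gripper_force: 0.0
```

```bash
cat > lid.py <<'E'
from h import *
n="wrist"
c=cam(n); im,d=viewer.grab_frame(n); s,p,R=st(); cv2.imwrite("pics/lid.png",im)
H,S,V=cv2.split(cv2.cvtColor(im,cv2.COLOR_BGR2HSV))
K,dd,Rc,t=c
ys,xs=np.where(d>0); u=cv2.undistortPoints(np.c_[xs,ys].astype(float)[:,None],K,dd)[:,0]
W=(np.c_[u,np.ones(len(u))]*d[ys,xs][:,None]-t)@Rc
near=(np.hypot(W[:,0]-.516,W[:,1]-.26)<.06)
hh,ss,vv=H[ys,xs],S[ys,xs],V[ys,xs]
bl=near&(hh>98)&(hh<122)&(ss>120)&(vv>60)&(W[:,2]>.008)
print("blue z",np.median(W[bl,2]).round(4)); zf=np.median(W[bl,2])
fl=near&(abs(W[:,2]-zf)<.004)
ce,rad=cv2.minEnclosingCircle((W[fl,:2]*1000).astype(np.float32)); print("flange circle",np.round(ce,1),round(rad,1))
top=near&(W[:,2]>.045)&(W[:,2]<.09); zt=np.median(W[top,2]); top&=abs(W[:,2]-zt)<.003
rc=cv2.minAreaRect((W[top,:2]*1000).astype(np.float32)); print("bar top z",zt.round(4),top.sum(),rc)
b=cv2.boxPoints(rc); e=[b[1]-b[0],b[2]-b[1]]; e=max(e,key=np.linalg.norm); a=np.degrees(np.arctan2(e[1],e[0]))%180
wm=near&(ss<50)&(vv>170)&(abs(W[:,2]-zf)<.005); P=W[wm,:2]; 
if len(P)>10:
    q=P-P.mean(0); v=np.linalg.svd(q,full_matrices=False)[2][0]; print("pointers",len(P),P.mean(0).round(4),(np.degrees(np.arctan2(v[1],v[0]))%180).round(1))
print("bar yaw",a.round(1),"tool x yaw",np.degrees(np.arctan2(R[1,0],R[0,0])).round(1))
D=np.array([rc[0][0]/1000,rc[0][1]/1000,zt])-p; print("bar top centre from TCP in tool mm",(R.T@D*1000).round(1)," flange centre:",(R.T@(np.array([ce[0]/1000,ce[1]/1000,zf])-p)*1000).round(1))
print(s["time"],p.round(4),s["width"],np.round(s["q"],0))
E
python3 lid.py
```

```text
blue z 0.0166
flange circle [517.9 260.8] 43.9
bar top z 0.0624 1551 ((517.7791137695312, 261.0065002441406), (16.070960998535156, 51.97397232055664), 58.711631774902344)
pointers 190 [0.5039 0.2696] 148.8
bar yaw 148.7 tool x yaw 139.9
bar top centre from TCP in tool mm [ 33.6  -9.  169.5]  flange centre: [ 33.3  -9.  215.3]
5.8333 [0.5495 0.2465 0.2319] 0.0857005984941903 [-42.  27.  20. 100. -11.  55.  32.]
```

View pics/lid.png

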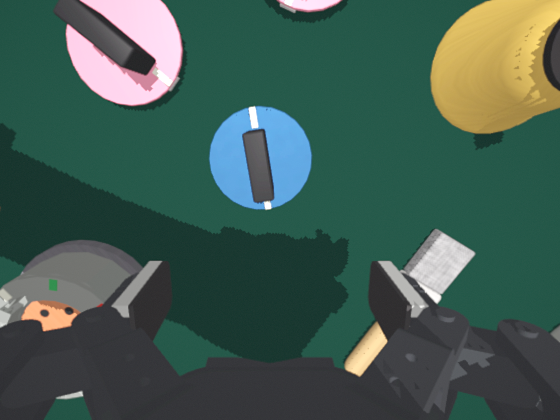

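Close view: blue lid centred at (258,158), bar almost upright in the picture. Pink lid at (125,50), canister at lower left. The sizes (88 mm flange, 52×16 mm bar, heights 0.017 and 0.062) all match. Turning to the bar, then going down.

carry_out(commands=[[0,0,-0.077,0,0,0,1],[0,0,-0.077,0,0,0,1],[0,0,0,34.6,-4.2,0,1],[0,0,0,0,0,40,1],[0,0,0,0,0,40,1]])

```text
time: 6.25
tool_pos: [0.518, 0.2625, 0.1537]
tcp_rot: [[-0.855, 0.519, 0.003], [0.519, 0.855, 0.003], [-0.001, 0.005, -1.0]]
ft_force: [1.5, 1.7, 0.1]
width: 0.0853
gripper_force: 0.0
```

carry_out(commands=[[0,0,0,0,0,25,1],[0,0,0,0,0,15,1],[0,0,0,0,0,8,1],[0,0,0,0,0,8,1],[0,0,0,0,0,0,1]])

```text
time: 6.67
tool_pos: [0.5181, 0.2608, 0.096]
tcp_rot: [[-0.853, 0.522, -0.001], [0.522, 0.853, -0.001], [0.001, -0.001, -1.0]]
ft_force: [-1.1, -0.1, 0.5]
width: 0.0857
gripper_force: 0.0
```

carry_out(commands=[[0,0,0,0,0,0,0],[0,0,0,0,0,0,0],[0,0,0,0,0,0,0],[0,0,0,0,0,0,0],[0,0,0,0,0,0,0]])

```text
time: 7.08
tool_pos: [0.5185, 0.2613, 0.0974]
tcp_rot: [[-0.852, 0.523, 0.001], [0.523, 0.852, 0.0], [-0.0, 0.001, -1.0]]
ft_force: [-1.1, -0.2, 0.0]
width: 0.0253
gripper_force: 0.0
```

carry_out(commands=[[0,0,0,0,0,0,0],[0,0,0,0,0,0,0],[0,0,0,0,0,-20,0],[0,0,0,0,0,-30,0],[0,0,0,0,0,-40,0]])

```text
time: 7.5
tool_pos: [0.5172, 0.2605, 0.1859]
tcp_rot: [[-0.852, 0.523, -0.004], [0.523, 0.852, -0.003], [0.002, -0.004, -1.0]]
ft_force: [0.7, 0.9, -3.2]
width: 0.0151
gripper_force: 58.9
```

carry_out(commands=[[0,0,-0.115,0,0,-8,0],[0,0,-0.115,0,0,0,0],[0,0,-0.115,0,0,0,0],[0,0,-0.115,0,0,0,0],[0,0,0,0,-20,0,0]])

```text
time: 7.92
tool_pos: [0.5161, 0.2443, 0.1949]
tcp_rot: [[-0.997, 0.079, 0.0], [0.079, 0.997, 0.002], [-0.0, 0.002, -1.0]]
ft_force: [-0.0, -1.5, -3.0]
width: 0.0153
gripper_force: 59.0
```

carry_out(commands=[[0,0,0,-4,-37,0,0],[0,0,0,-4,-37,0,0],[0,0,0,-4,-37,0,0],[0,0,0,-4,-37,0,0],[0,0,0,-4,-37,0,0]])

```text
time: 8.33
tool_pos: [0.5192, 0.0535, 0.195]
tcp_rot: [[-0.996, 0.09, -0.0], [0.09, 0.996, -0.0], [0.0, -0.0, -1.0]]
ft_force: [1.6, -0.4, -2.9]
width: 0.0153
gripper_force: 59.0
```

carry_out(commands=[[0,0,0,0,-19,0,0],[0,0,0,0,0,0,0],[0,0,0,0,0,0,0]])

```text
time: 8.58
tool_pos: [0.5178, 0.0351, 0.195]
tcp_rot: [[-0.996, 0.093, -0.0], [0.093, 0.996, -0.0], [0.0, -0.0, -1.0]]
ft_force: [0.1, 1.2, -1.9]
width: 0.0154
gripper_force: 59.1
```

```bash
cat > fit.py <<'E'
from h import *
s,p,R=st(); a=np.degrees(np.arctan2(R[1,0],R[0,0]))
D=np.array([.5168,.0358,p[2]])-p
print(s["time"],p.round(4),"yaw",a.round(2),"to centre tool mm",(R.T@D*1000).round(1),"width",s["width"],"F",np.round(s["ft_force"],1),"M",np.round(s["wrist_torque"],2),"q7",np.round(s["q"][6]))
print(R.round(4).tolist())
E
python3 fit.py; python3 - <<'E'
from h import *
ims=[]
for n in ["wrist"]:
    im,d=viewer.grab_frame(n); cv2.imwrite(f"pics/{n}3.png",im); np.save("w3.npy",d)
im,d=viewer.grab_frame("side"); cv2.imwrite("pics/side3.png",im)
E
```

```text
8.5833 [0.5178 0.0351 0.195 ] yaw 174.67 to centre tool mm [1.1 0.6 0. ] width 0.015383455220742056 F [ 0.1  1.2 -1.9] M [0.06 0.01 0.01] q7 84.0
[[-0.9957, 0.0929, -0.0001], [0.0929, 0.9957, -0.0002], [0.0001, -0.0002, -1.0]]
```

View pics/wrist3.png

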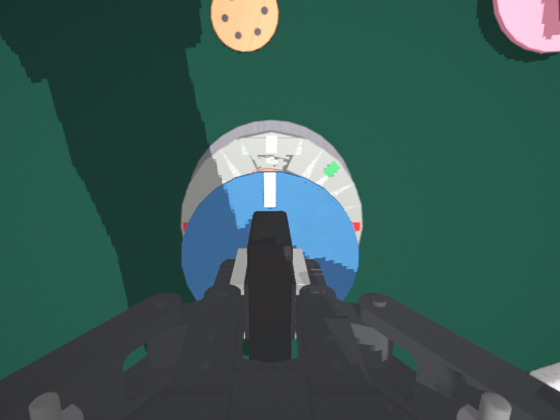

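The pointer (270,188) lines up with the white mark (271,143), and the lid is centred over the mouth. Lowering it.

carry_out(commands=[[0,0,0,0.7,0.6,12,0],[0,0,0,0,0,12,0],[0,0,0,0,0,8,0],[0,0,0,0,0,4,0],[0,0,0,0,0,0,0]])

```text
time: 9.1
tool_pos: [0.517, 0.0375, 0.1582]
tcp_rot: [[-0.996, 0.09, -0.001], [0.09, 0.996, -0.0], [0.001, -0.0, -1.0]]
ft_force: [-0.4, 0.3, -1.9]
width: 0.0153
gripper_force: 59.1
```

carry_out(commands=[[0,0,0,0,0,4,0],[0,0,0,0,0,3,0],[0,0,0,0,0,2,0],[0,0,0,0,0,1,0],[0,0,0,0,0,0,0]])

```text
time: 9.52
tool_pos: [0.5173, 0.0369, 0.1488]
tcp_rot: [[-0.996, 0.091, -0.0], [0.091, 0.996, -0.0], [0.0, -0.0, -1.0]]
ft_force: [-0.6, -0.0, -2.6]
width: 0.0152
gripper_force: 59.1
```

```bash
python3 fit.py
```

```text
9.5167 [0.5173 0.0369 0.1488] yaw 174.8 to centre tool mm [ 0.4 -1.1  0. ] width 0.015154062187643263 F [-0.6 -0.  -2.6] M [ 0.02  0.02 -0.01] q7 86.0
[[-0.9959, 0.0907, -0.0001], [0.0907, 0.9959, -0.0001], [0.0001, -0.0001, -1.0]]
```

carry_out(commands=[[0,0,0,0,-1,1,0],[0,0,0,0,0,1,0],[0,0,0,0,0,1,0],[0,0,0,0,0,0,0]])

```text
time: 9.85
tool_pos: [0.5174, 0.0357, 0.1473]
tcp_rot: [[-0.996, 0.091, 0.0], [0.091, 0.996, 0.0], [-0.0, 0.0, -1.0]]
ft_force: [-12.2, -1.6, 31.3]
width: 0.0152
gripper_force: 63.7
```

```bash
python3 fit.py
```

```text
9.85 [0.5174 0.0357 0.1473] yaw 174.78 to centre tool mm [ 0.6  0.1 -0. ] width 0.01524119765188627 F [-12.2  -1.6  31.3] M [-0.34  2.64  0.04] q7 86.0
[[-0.9958, 0.0911, 0.0004], [0.0911, 0.9958, 0.0004], [-0.0004, 0.0004, -1.0]]
```

The TCP is at 0.1473 m, which matches full seating: with the lid on the table it was 0.0974, and seated sits 0.050 higher. I'll ease the push and turn clockwise.

carry_out(commands=[[0,0,0,-0.3,0,-1.2,0],[0,0,0.05,0,0,0,0],[0,0,0.1,0,0,0,0],[0,0,0.1,0,0,0,0],[0,0,0,0,0,0,0]])

```text
time: 10.27
tool_pos: [0.5178, 0.0359, 0.1473]
tcp_rot: [[-0.941, 0.339, 0.001], [0.339, 0.941, -0.0], [-0.001, 0.0, -1.0]]
ft_force: [-1.0, -1.3, 1.5]
width: 0.0157
gripper_force: 59.7
```

```bash
python3 fit.py
```

```text
10.2667 [0.5178 0.0359 0.1473] yaw 160.17 to centre tool mm [ 0.9 -0.4 -0. ] width 0.015677907627422584 F [-1.  -1.3  1.5] M [-0.05 -0.01 -0.11] q7 73.0
[[-0.9407, 0.3392, 0.0006], [0.3392, 0.9407, -0.0001], [-0.0006, 0.0001, -1.0]]
```

carry_out(commands=[[0,0,0.1,0,0,0.3,0],[0,0,0.1,0,0,0,0],[0,0,0.1,0,0,0,0],[0,0,0.1,0,0,0,0],[0,0,0,0,0,0,0]])

```text
time: 10.68
tool_pos: [0.5181, 0.036, 0.1473]
tcp_rot: [[-0.736, 0.677, 0.001], [0.677, 0.736, -0.0], [-0.001, 0.001, -1.0]]
ft_force: [-0.3, -0.4, 6.4]
width: 0.0152
gripper_force: 60.5
```

```bash
python3 fit.py
```

```text
10.6833 [0.5181 0.036  0.1473] yaw 137.39 to centre tool mm [ 0.8 -1.  -0. ] width 0.015175688448856979 F [-0.3 -0.4  6.4] M [-0.04  0.02 -0.22] q7 54.0
[[-0.736, 0.677, 0.0013], [0.677, 0.736, -0.0], [-0.0009, 0.0008, -1.0]]
```

carry_out(commands=[[0,0,0.07,0,0,0,0],[0,0,0.062,0,0,0,0],[0,0,0,0,0,0,0],[0,0,0,0,0,0,0]])

```text
time: 11.02
tool_pos: [0.518, 0.036, 0.1473]
tcp_rot: [[-0.645, 0.764, 0.001], [0.764, 0.645, 0.0], [-0.001, 0.001, -1.0]]
ft_force: [-0.4, -0.1, 6.4]
width: 0.0153
gripper_force: 60.5
```

```bash
python3 fit.py; python3 - <<'E'
from h import *
n="wrist"; c=cam(n); im,d=viewer.grab_frame(n)
cv2.imwrite("pics/w4.png",im[60:320,140:420])
H,S,V=cv2.split(cv2.cvtColor(im,cv2.COLOR_BGR2HSV))
C=np.array([.5168,.0358])
for nm,m in [("green",(H>45)&(H<80)&(S>110)&(V>90)),("red",((H<6)|(H>174))&(S>140)&(V>60))]:
    k,l,q,ce=cv2.connectedComponentsWithStats(m.astype(np.uint8))
    for i in range(1,k):
        w=at_z(n,ce[i],.062,c)[:2]-C
        if q[i,4]>15 and np.hypot(*w)<.07: print(nm,q[i,4],ce[i].round(1),"r",np.hypot(*w).round(4),"ang",np.degrees(np.arctan2(w[1],w[0])).round(1))
K,dd,Rc,t=c
ys,xs=np.where((d>0)&(S<60)&(V>150)); u=cv2.undistortPoints(np.c_[xs,ys].astype(float)[:,None],K,dd)[:,0]
W=(np.c_[u,np.ones(len(u))]*d[ys,xs][:,None]-t)@Rc; rr=np.hypot(*(W[:,:2]-C).T)
k=(rr>.026)&(rr<.045)&(abs(W[:,2]-.067)<.006); P=W[k]; print("pointer",k.sum(),np.degrees(np.arctan2(P[:,1]-C[1],P[:,0]-C[0])).round(0)[::15],P[:,2].mean().round(4))
ys,xs=np.where((d>0)&(H>98)&(H<122)&(S>120)&(V>50)); u=cv2.undistortPoints(np.c_[xs,ys].astype(float)[:,None],K,dd)[:,0]
W=(np.c_[u,np.ones(len(u))]*d[ys,xs][:,None]-t)@Rc; k=np.hypot(*(W[:,:2]-C).T)<.046; W=W[k]
A=np.c_[W[:,:2]-C,np.ones(len(W))]; print("flange plane",np.linalg.lstsq(A,W[:,2],rcond=None)[0].round(4))
E
```

```text
11.0167 [0.518  0.036  0.1473] yaw 130.18 to centre tool mm [ 0.7 -1.1 -0. ] width 0.015307330857322235 F [-0.4 -0.1  6.4] M [-0.05  0.15 -0.21] q7 48.0
[[-0.6452, 0.764, 0.0012], [0.764, 0.6452, 0.0001], [-0.0007, 0.001, -1.0]]
green 222 [269.6 152.1] r 0.052 ang 129.6
red 224 [347.  184.8] r 0.0523 ang 84.5
pointer 807 [130. 127. 135. 123. 138. 129. 118. 139. 147. 129. 114. 132. 112. 145.
 114. 149. 126. 149. 108. 130. 158. 128. 133. 159. 127. 130. 130. 132.
 133.  96.  97. 126. 126. 125. 125.  92.  91. 126. 127. 126. 126.  85.
  84. 125.  82.  81.  80. 134. 133. 132. 132.  74.  68.  59.] 0.0646
flange plane [-0.001   0.0022  0.0666]
```

View pics/w4.png

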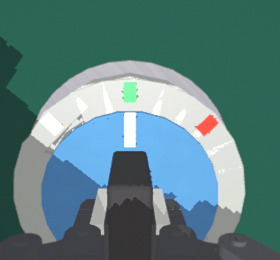

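The pointer (130,130 in the crop) stands at the green mark (129,92). The flange is level at z = 0.0666, so it's fully down on the rim. The lid is still gripped and still, so I'm handing in.

```bash
python3 -c "
from h import *
print(r.finish_job())"
```

```text
the job is handed in; nothing more can be done
None
```

The job is handed in: the plate is pressed level, the lid is fully down on the rim and turned clockwise to the green marks (within about 0.5°), and the arm is still holding it by its bar; I moved nothing else.

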